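# Find the gap of a saw-setting guide with gauge leaves

### The job

Find which brass gauge leaf binds in the gap of the saw guide between the fixed brass cheek and the mounted spring jaw: begin with the thinnest (green handle), then yellow, then red, lowering each straight down between the cheeks to the floor of the gap and feeling for drag, without forcing it (no more than about 25 N). Stand every leaf that slides loosely in the wooden caddy before you try the next; leave the first leaf that the spring jaw grips standing in the gap, pushed fully home and let go, and leave any thicker leaves hanging in the rack.

Things in the scene. Friction and masses are not known exactly. Their poses are not given: they have to be found in the camera images.
- gap (a point): foot of the fixed brass cheek's face, mid-length, on the gap's floor (12 mm above the bench). x along the cheeks, +y from that face across the gap to the steel spring jaw, z up. A leaf standing home has its origin at this height, half its thickness along +y, its handle's underside 14 mm above the cheeks. Gap at rest 6 to 14 mm: 0.9-1.7 mm under one leaf, at least 1.2 mm over the next thinner
- mouth (a point): 44 mm above gap, level with the cheeks' tops. Cheek and jaw are 50 mm long in x; faces upright for the lower 28 mm, then flaring back 5 mm each over the upper 16 mm. The jaw yields up to 3 mm in +y, pushing back 4.5 N plus 1.5 N/mm: the binding leaf takes about 8-20 N to push in and drags 5-11 N drawn up; a loose one drags nothing; a thicker one cannot enter
- guide: the saw guide, fixed: dark steel base plate 12 mm thick (-35 to 130 mm in x, -48 to 87 in y), axes as gap, origin on the bench under gap. On it the brass cheek, the mounted black jaw block, and two spare blocks parked 85 mm along +x, unused. A leaf held off-centre presses the jaw and seems to bind: let go, take it again across its 46 mm, and draw it up a few mm to feel its drag
- leaf_green: thinnest gauge leaf, 0.1-0.25 kg: brass blade 30 (own x) x 8 (own y) x 58 mm, last 4 mm thinner by 2, under a green handle 46 (x) x 26 (y) x 40 mm high. Origin: centre of the blade's lower tip, z up; handle from 58 to 98 mm above it. Hangs by the handle's underside in any slot of the rack, own axes parallel to the rack's; take the handle from above across its 46 mm
- leaf_yellow: middle gauge leaf, 0.1-0.25 kg: brass blade 30 (own x) x 11 (own y) x 58 mm, last 4 mm thinner by 2, under a yellow handle 46 (x) x 26 (y) x 40 mm high. Origin: centre of the blade's lower tip, z up; handle from 58 to 98 mm above it. Hangs by the handle's underside in any slot of the rack, own axes parallel to the rack's; take the handle from above across its 46 mm
- leaf_red: thickest gauge leaf, 0.1-0.25 kg: brass blade 30 (own x) x 14 (own y) x 58 mm, last 4 mm thinner by 2, under a red handle 46 (x) x 26 (y) x 40 mm high. Origin: centre of the blade's lower tip, z up; handle from 58 to 98 mm above it. Hangs by the handle's underside in any slot of the rack, own axes parallel to the rack's; take the handle from above across its 46 mm
- rack: light wooden rack, fixed, 70 (x) x 138 (y) x 68 mm high, origin centre of its underside; three slots 34 x 18 mm, 46 mm apart along its y. The leaves hang in them in any order, handles' undersides on its top (tips 10 mm above the bench), axes parallel to the rack's
- caddy: dark wooden caddy fixed to the bench, 70 (x) x 112 (y) x 52 mm high, origin centre of its underside; two open pockets, each 60 mm (x) x 28 mm (y), centred 33 mm to either side in y, their floor 6 mm above the bench; a leaf set down in a pocket may stand or lean there
- hammer: small brass-headed hammer with a 240 mm steel handle, lying loose beyond the guide; leave it alone
- oil: amber bottle, 48 mm across, 110 mm tall; leave it alone
- file: flat file about 240 mm long with a wooden handle, lying loose; leave it alone
Things that resemble listed ones, but are neither listed nor needed, are in the scene too. Leave any pink look-alike of the leaf_green alone.

How it is judged (in metres and radians):
On the way, in this order (a step that is already met when the one before it is completed fails the run):
1. the green (thinnest) leaf is lowered between the cheeks to within 15 mm of the gap's floor (x of leaf_green in the frame of gap between -0.02 and 0.02 m and y of leaf_green in the frame of gap between -0.004 and 0.016 m and z of leaf_green in the frame of gap below 0.015 m), for 0.2 s.
2. the green leaf is gripped home in the gap and let go, or, if it is loose, the yellow leaf is lowered between the cheeks to within 15 mm of the floor (((x of leaf_green in the frame of gap between -0.015 and 0.015 m and y of leaf_green in the frame of gap between -0.002 and 0.014 m and z of leaf_green in the frame of gap below 0.004 m and angle between leaf_green's own z axis and vertical below 0.12 rad and contact force between leaf_green and guide above 3.5 N and contact force between the fingers and leaf_green below 0.05 N and linear speed of leaf_green below 0.02 m/s) or (x of leaf_yellow in the frame of gap between -0.02 and 0.02 m and y of leaf_yellow in the frame of gap between -0.004 and 0.016 m and z of leaf_yellow in the frame of gap below 0.015 m))), for 0.2 s.
At the end, for the whole second after the job is handed in: First binding leaf in the gap: tip within 4 mm of its floor and 15 mm of the cheeks' middle, tilt under 0.12 rad, let go, pressed on the fixed cheek by over 3.5 N. Thinner leaves at rest in the caddy, tips under 20 mm above the bench; thicker ones within 10 mm of their starts, tilt under 0.12 rad ((((x of leaf_green in the frame of gap between -0.015 and 0.015 m and y of leaf_green in the frame of gap between -0.002 and 0.014 m and z of leaf_green in the frame of gap below 0.004 m and angle between leaf_green's own z axis and vertical below 0.12 rad and contact force between leaf_green and guide above 3.5 N and contact force between the fingers and leaf_green below 0.05 N and linear speed of leaf_green below 0.02 m/s) and (distance of leaf_yellow from where it was at the start of the episode below 0.01 m and angle between leaf_yellow's own z axis and vertical below 0.12 rad) and (distance of leaf_red from where it was at the start of the episode below 0.01 m and angle between leaf_red's own z axis and vertical below 0.12 rad)) or ((x of leaf_yellow in the frame of gap between -0.015 and 0.015 m and y of leaf_yellow in the frame of gap between -0.002 and 0.014 m and z of leaf_yellow in the frame of gap below 0.004 m and angle between leaf_yellow's own z axis and vertical below 0.12 rad and contact force between leaf_yellow and guide above 3.5 N and contact force between the fingers and leaf_yellow below 0.05 N and linear speed of leaf_yellow below 0.02 m/s) and (x of leaf_green in the frame of caddy between -0.032 and 0.032 m and y of leaf_green in the frame of caddy between -0.049 and 0.049 m and z of leaf_green in the frame of caddy below 0.02 m and linear speed of leaf_green below 0.03 m/s) and (distance of leaf_red from where it was at the start of the episode below 0.01 m and angle between leaf_red's own z axis and vertical below 0.12 rad)) or ((x of leaf_red in the frame of gap between -0.015 and 0.015 m and y of leaf_red in the frame of gap between -0.002 and 0.014 m and z of leaf_red in the frame of gap below 0.004 m and angle between leaf_red's own z axis and vertical below 0.12 rad and contact force between leaf_red and guide above 3.5 N and contact force between the fingers and leaf_red below 0.05 N and linear speed of leaf_red below 0.02 m/s) and (x of leaf_green in the frame of caddy between -0.032 and 0.032 m and y of leaf_green in the frame of caddy between -0.049 and 0.049 m and z of leaf_green in the frame of caddy below 0.02 m and linear speed of leaf_green below 0.03 m/s) and (x of leaf_yellow in the frame of caddy between -0.032 and 0.032 m and y of leaf_yellow in the frame of caddy between -0.049 and 0.049 m and z of leaf_yellow in the frame of caddy below 0.02 m and linear speed of leaf_yellow below 0.03 m/s)))); the robot touches nothing.
It fails at once if the guide is pressed with more than 30 N by a leaf (contact force between any of leaf_green, leaf_yellow, leaf_red and guide above 30 N).
It fails at once if a leaf enters the gap before the next thinner one has been taken out of the rack and put in the caddy (((x of leaf_yellow in the frame of gap between -0.03 and 0.03 m and y of leaf_yellow in the frame of gap between -0.01 and 0.025 m and z of leaf_yellow in the frame of gap below 0.035 m) and not (x of leaf_green in the frame of caddy between -0.032 and 0.032 m and y of leaf_green in the frame of caddy between -0.049 and 0.049 m and z of leaf_green in the frame of caddy below 0.02 m and linear speed of leaf_green below 0.03 m/s)) or ((x of leaf_red in the frame of gap between -0.03 and 0.03 m and y of leaf_red in the frame of gap between -0.01 and 0.025 m and z of leaf_red in the frame of gap below 0.035 m) and not (x of leaf_yellow in the frame of caddy between -0.032 and 0.032 m and y of leaf_yellow in the frame of caddy between -0.049 and 0.049 m and z of leaf_yellow in the frame of caddy below 0.02 m and linear speed of leaf_yellow below 0.03 m/s))).
It fails at once if the hammer, the oil bottle or the file is moved by more than 30 mm (distance of any of hammer, oil, file from where it was at the start of the episode above 0.03 m).
It also fails if it takes over 72 s, if anything falls off the work surface, if the arm or the gripper's body presses on something with over 40 N, if the wrist force passes 120 N, or if a joint passes its speed limit or range.

### The arm

A 6-joint arm with a two-finger parallel gripper is mounted at the origin on the work surface. World frame = base frame: x ahead of the robot, y to its left, z up, the work surface at z = 0. Lengths are in m, angles in degrees, forces in N, time in s.
With the tool pointing down it reaches from about 0.4 to 0.825 m from the base axis. Payload 7 kg.
Tool frame: the origin (TCP) lies midway between the tips of the shut fingers; the grasp point (between the pads) lies r.tcp_to_grasp behind it (r.tcp_to_grasp is the distance from the TCP to the grasp point, in m); x points along the fingers, y is the direction in which the jaws open and shut, and the axes are right-handed (so a half turn about x gives the same grasp; the last joint's range is limited). The gripper opens to 88 mm and grips with 3 to 60 N. Pads are 19 mm wide; open, the fingers measure 130 mm over their backs; the gripper's body (78 mm by 193 mm) begins 47 mm behind the grasp point.
Start: joints at [80.22, 20.546, 0.682, 0, -70.136, -16.507], TCP at [0.299, 0.605, 0.227] pointing down, gripper open.
Joint ranges: [-176.03, 176.03], [-82.01, 121.73], [-58.28, 71.71], [-173.87, 95.51], [-174.79, -0.11], [-173.66, 173.66]. Speed limits (degrees/s): [136.94, 136.94, 172.46, 180, 180, 180].

### API

Orientations are given as [roll, pitch, yaw] about the fixed x, y, z axes, in that order (R = Rz(yaw) Ry(pitch) Rx(roll)).
In Python, from plant import r gives the robot as it stands.
- The arm moves only by the tool carry_out, never from a script. Its argument "moves" is a list of rows, each a list of 7 numbers: the shift along the world's x, y, z in mm, then the turn, a rotation vector about the world's x, y, z in rad, then the opening in per cent of the stroke, from 0 (shut) to 100 (fully open). In form: [[x, y, z, wx, wy, wz, claw], ...]. A call has 1 to 5 rows; each row is the pose to reach, as a shift and turn from the pose commanded when the call began; what a row does not reach only later rows make up. A row lasts 1/10 s, in which the tool goes at most 50 mm and 8.59 degrees, less where a joint would pass 70% of its speed; a pose out of reach is approached as far as the arm can. A call with a gripper value outside its range is refused whole. The fingers move at their own pace and stop on an object; "squeeze" is the grip in N (left out, the last holds). Time passes only in rows, so rows that repeat a pose let the fingers close. It gives the time, the measured TCP pose, the force and the opening at its end, in the units of the state.
- r.get_state(): the state, without advancing time (a new reading comes with each control period).
- r.capture(name): name is "scene" or "top"; returns the picture (384x512x3 uint8, blue, green, red); there is no depth.
- r.camera_params(name): a dict with "K" (3x3 intrinsics, pixels), "D" ([k1, k2, p1, p2, k3] as OpenCV has them; the pictures are not rectified), "rvec" (rotation vector, rad) and "tvec" (3), from world to camera coordinates, as OpenCV has them. Camera axes: x right, y down, z forward; pixel columns grow to the right and rows downward; lengths in m; the calibration is good to about 2 mm. A picture is of the moment at which its call begins. camera_params takes no time and is no camera call.
- r.close_job(): hands the job in, once; it reports no verdict.
The state is a dict: "time_s": time; "joints": joint angles; "qd": joint speeds; "joint_torque": joint torques, N m; "tcp_pos": TCP position; "eef_rot": TCP orientation; "contact_force": force on the tool from outside, world axes, zero at the start; "moment": the same for the moment, N m; "gripper_width": finger opening in m.
Only numpy, scipy, OpenCV 4.12 (cv2) and the standard library are available. Lean on these libraries where they do the work, as an engineer would, in place of code of your own. Each camera call takes 0.05 s, during which the arm holds its last target. There are 200 camera calls.

## Working session

There is one attempt and no reset: what is moved stays moved. The work goes in short steps, Python scripts to look and compute and a tool call to move; the robot and the scene stay as the last step left them, time stands still between calls to the robot, and variables do not carry over. Pictures are saved under pics/ and viewed, about 8 in all and at most 12, crops included, and the job is handed in when it is done.

Besides the shell and the picture viewer there is one more tool, called after "Request:" by a JSON object that holds its "fn" and its "kwargs". carry_out: Moves the arm, as the interface text tells. Its arguments: {"type":"object","properties":{"moves":{"type":"array"},"squeeze":{"type":"number"}},"required":["moves"]}

```bash
ls; mkdir -p pics
python3 - <<'E'
from plant import r
import cv2
s=r.get_state(); print(s, r.tcp_to_grasp)
for n in ("scene","top"):
    cv2.imwrite(f"pics/{n}0.png",cv2.resize(r.capture(n),(800,600),interpolation=cv2.INTER_CUBIC))
    p=r.camera_params(n); print(n,p)
E
```

```text
pics
{'time_s': 0.0, 'joints': array([ 8.02190249e+01,  2.05914201e+01,  6.34491551e-01, -2.12410178e-02,
       -7.01365045e+01, -1.65071965e+01]), 'qd': array([-0.10946556,  0.04268854, -0.02229016, -0.07394912, -0.02780148,
        0.10360151]), 'joint_torque': array([ 1.68687733e-03, -5.82721066e+01,  2.93046981e+01,  6.99675232e+00,
        7.06955689e-03, -1.59748488e-04]), 'tcp_pos': array([0.29874562, 0.60474217, 0.22562479]), 'eef_rot': array([  94.44535015,   89.90445643, -111.85005498]), 'contact_force': array([ 0.33291585,  0.84310103, -0.66538823]), 'moment': array([-0.00393326,  0.03613921,  0.00294085]), 'gripper_width': 0.08766463686059026} 0.0188
scene {'K': array([[375.21341627,   0.        , 254.92244488],
       [  0.        , 375.21341627, 192.75886147],
       [  0.        ,   0.        ,   1.        ]]), 'D': array([-0.10024364,  0.        ,  0.        ,  0.        ,  0.        ]), 'rvec': array([ 1.22192617,  2.34165212, -0.89344737]), 'tvec': array([ 0.30143816, -0.31125955,  1.43953267])}
top {'K': array([[350.59195219,   0.        , 253.42843732],
       [  0.        , 350.59195219, 187.19855152],
       [  0.        ,   0.        ,   1.        ]]), 'D': array([-0.0345976,  0.       ,  0.       ,  0.       ,  0.       ]), 'rvec': array([ 2.05828312, -2.12849739,  0.26353285]), 'tvec': array([0.03232333, 0.60099459, 0.75563474])}
```

View pics/scene0.png

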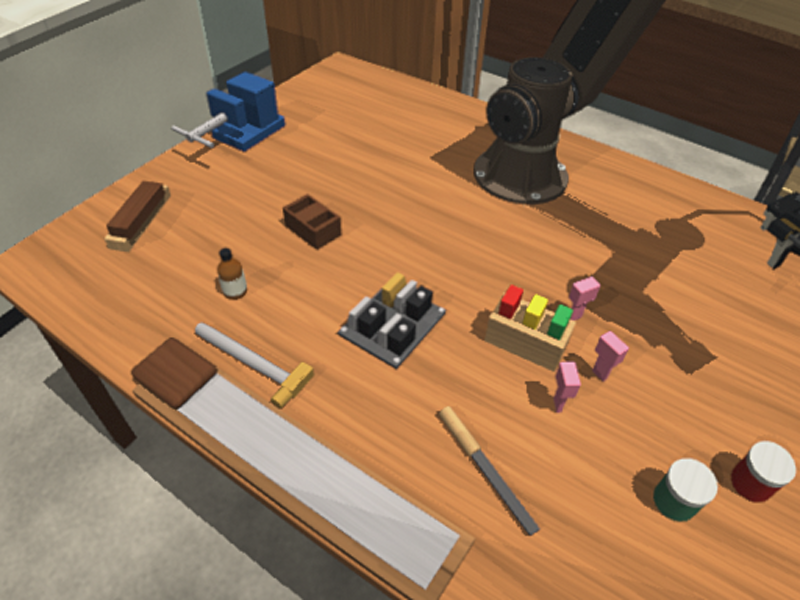

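View pics/top0.png

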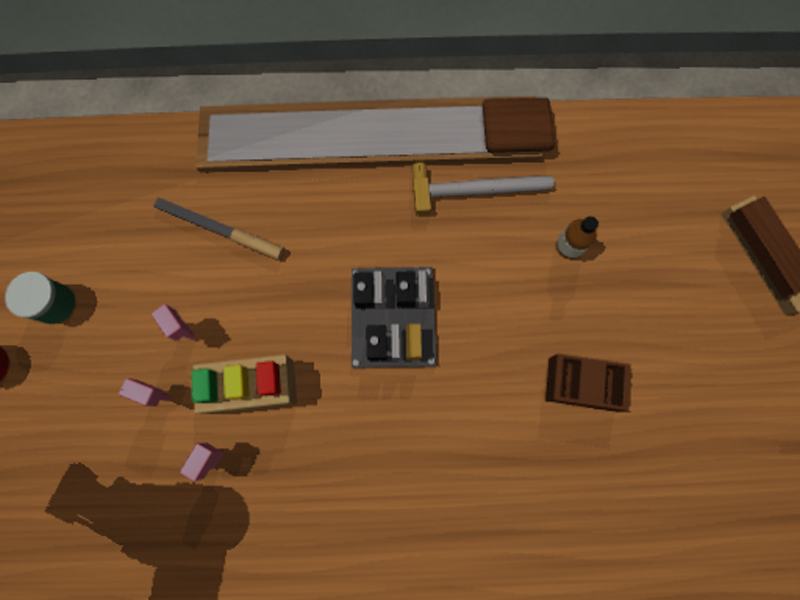

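The top view (800 px scale) shows these parts:
- **Rack:** at (240,383), with green (204,385), yellow (234,381) and red (267,378).
- **Guide:** at (394,318), with the brass cheek at (415,341), the mounted jaw at (395,341) and its block at (377,341). The spares are at y≈288.
- **Caddy:** at (588,382).
- **Green candidates:** the green handle in the rack is the leaf. The pink ones at (172,322), (140,391) and (200,462) stand outside the rack and are look-alikes.

Next I'll enlarge to confirm.

```bash
cat > h.py <<'E'
from plant import r
import cv2, numpy as np
def cam(n):
    p=r.camera_params(n); return p["K"],p["D"],p["rvec"],p["tvec"]
def proj(n,P):
    K,D,rv,tv=cam(n); return cv2.projectPoints(np.asarray(P,float).reshape(-1,1,3),rv,tv,K,D)[0].reshape(-1,2)
def ray(n,uv,z):
    K,D,rv,tv=cam(n); R=cv2.Rodrigues(rv)[0]
    u=cv2.undistortPoints(np.asarray(uv,float).reshape(-1,1,2),K,D).reshape(-1,2)
    d=np.c_[u,np.ones(len(u))]@R; c=-R.T@tv
    return c+d*((np.broadcast_to(z,len(d))-c[2])/d[:,2])[:,None]
def crop(img,x0,y0,w,h,s,name):
    cv2.imwrite("pics/"+name,cv2.resize(img[y0:y0+h,x0:x0+w],None,fx=s,fy=s,interpolation=cv2.INTER_CUBIC))
def local(pose,pts):
    x,y,a=pose;pts=np.asarray(pts,float);c,s=np.cos(a),np.sin(a)
    return np.c_[x+c*pts[:,0]-s*pts[:,1],y+s*pts[:,0]+c*pts[:,1],pts[:,2]]
E
python3 - <<'E'
from h import *
im=r.capture("top"); np.save("top0.npy",im); np.save("scene0.npy",r.capture("scene"))
a=cv2.resize(im[165:245,218:288],None,fx=7,fy=7,interpolation=cv2.INTER_CUBIC)
b=cv2.resize(im[220:270,118:190],None,fx=4,fy=4,interpolation=cv2.INTER_CUBIC)
c=cv2.resize(im[220:270,342:410],None,fx=4,fy=4,interpolation=cv2.INTER_CUBIC)
o=np.zeros((560,790,3),np.uint8); o[:560,:490]=a; o[0:200,495:495+288]=b; o[220:420,495:495+272]=c
cv2.imwrite("pics/crop1.png",o)
print(cv2.Rodrigues(cam("top")[2])[0].round(3), -cv2.Rodrigues(cam("top")[2])[0].T@cam("top")[3])
# handle colour centroids at z~.108
h=cv2.cvtColor(im,cv2.COLOR_BGR2HSV)
for n,lo,hi in(("g",(50,150,50),(80,255,255)),("y",(26,180,120),(34,255,255)),("r",(0,210,100),(3,255,255))):
    m=cv2.inRange(h,lo,hi); m[:200]=0;m[280:]=0;m[:,:118]=0;m[:,195:]=0
    ys,xs=np.nonzero(m); print(n,len(xs),xs.mean(),ys.mean(),cv2.minAreaRect(np.c_[xs,ys].astype(np.float32)), ray("top",[[xs.mean(),ys.mean()]],.108))
print(ray("top",[[ 394*.64,318*.64],[415*.64,341*.64]],.012),ray("top",[[588*.64,382*.64]],.052))
E
```

```text
[[-0.034 -0.999  0.001]
 [-0.97   0.032 -0.242]
 [ 0.242 -0.01  -0.97 ]] [0.40072469 0.02012665 0.87877061]
g 227 128.40528634361235 246.61674008810573 ((128.5, 247.0), (20.0, 11.0), 90.0) [[0.46863668 0.28993858 0.108     ]]
y 214 148.7570093457944 243.94859813084113 ((148.5, 244.0), (20.0, 11.0), 90.0) [[0.4730934  0.24543212 0.108     ]]
r 102 172.13725490196077 242.76470588235293 ((169.90768432617188, 241.76158142089844), (20.093626022338867, 10.542951583862305), 82.87498474121094) [[0.47409332 0.19421489 0.108     ]]
[[ 0.5749612   0.01616173  0.012     ]
 [ 0.53644427 -0.01611054  0.012     ]] [[ 0.45902012 -0.27182812  0.052     ]]
```

View pics/crop1.png

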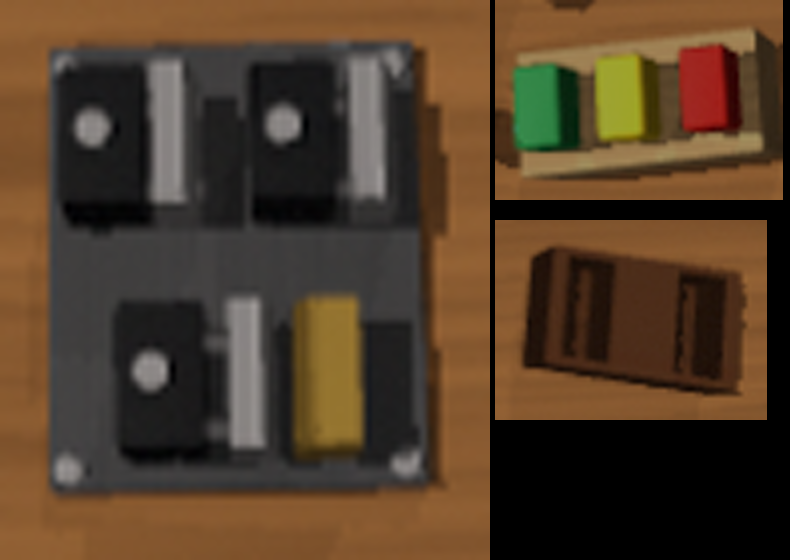

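```bash
cat >> h.py <<'E'
def box(x0,x1,y0,y1,z): return [[x1,y1,z],[x1,y0,z],[x0,y0,z],[x0,y1,z]]
E
python3 - <<'E'
from h import *
from scipy.optimize import least_squares
def nat(p,ox,oy,s,nx,ny): p=np.asarray(p,float); return np.c_[(p[:,0]-ox+.5)/s-.5+nx,(p[:,1]-oy+.5)/s-.5+ny]
def fit(pts,uv,g):
    f=lambda q:(proj("top",local(q,pts))-uv).ravel()
    s=least_squares(f,g); print(np.round([s.x[0]*1e3,s.x[1]*1e3,np.degrees(s.x[2])],1),"res",s.fun.reshape(-1,2).round(2).tolist()); return s.x
G=fit(box(-.035,.130,-.048,.087,.012),nat([[50,50],[412,44],[423,485],[52,485]],0,0,7,218,165),[.54,0,0])
R=fit(box(-.035,.035,-.069,.069,.068),nat([[517,53],[755,30],[763,151],[523,175]],495,0,4,118,220),[.47,.24,0])
C=fit(box(-.035,.035,-.056,.056,.052),nat([[555,248],[742,272],[738,390],[551,370]],495,220,4,342,220),[.46,-.27,0])
np.savez("pose.npz",G=G,R=R,C=C)
for k,i in (("green",1),("yel",0),("red",-1)): print(k,local(R,[[0,.046*i,.108]])*1e3)
print("pockets",local(C,[[0,.033,0],[0,-.033,0]])*1e3)
def draw(n,im,s,x0,y0,w,h):
    o=cv2.resize(im[y0:y0+h,x0:x0+w],None,fx=s,fy=s,interpolation=cv2.INTER_CUBIC)
    def poly(q,P,c): cv2.polylines(o,[np.round(((proj(n,local(q,P))-[x0,y0]+.5)*s-.5)*8).astype(int)],True,c,1,cv2.LINE_AA,3)
    poly(G,box(-.035,.13,-.048,.087,.012),(0,255,255)); poly(G,box(-.025,.025,-.005,.0,.056),(0,0,255)); poly(G,box(-.025,.025,0,.01,.012),(0,255,0))
    poly(R,box(-.035,.035,-.069,.069,.068),(255,255,0)); poly(C,box(-.035,.035,-.056,.056,.052),(255,255,0))
    for i in(-1,0,1): poly(R,box(-.023,.023,.046*i-.013,.046*i+.013,.108),(255,0,255))
    return o
a=draw("top",np.load("top0.npy"),5,218,165,70,80); b=draw("top",np.load("top0.npy"),5,115,215,78,56)
c=draw("scene",np.load("scene0.npy"),4,175,120,200,115)[:460]; d=draw("top",np.load("top0.npy"),5,340,218,72,56)
o=np.zeros((600+280,800,3),np.uint8)
o[:400,:350]=a; o[:280,360:750]=b; o[290:570,360:720]=d
cv2.imwrite("pics/fit_top.png",o[:600]); cv2.imwrite("pics/fit_scene.png",c)
E
```

```text
[ 5.315e+02  3.000e-01 -1.200e+00] res [[-0.21, -0.93], [0.4, -0.71], [0.77, 0.37], [-0.95, 1.08]]
[474.  245.6   4.1] res [[0.4, 0.07], [0.15, -0.27], [-0.05, -0.03], [-0.49, 0.21]]
[ 458.7 -279.4   -8.7] res [[-0.05, 0.37], [0.09, -0.21], [0.51, 0.18], [-0.55, -0.35]]
green [[470.69647416 291.44338665 108.        ]]
yel [[473.98852489 245.56133785 108.        ]]
red [[477.28057562 199.67928905 108.        ]]
pockets [[ 463.70855188 -246.82027476    0.        ]
 [ 453.7183969  -312.05980881    0.        ]]
```

View pics/fit_top.png

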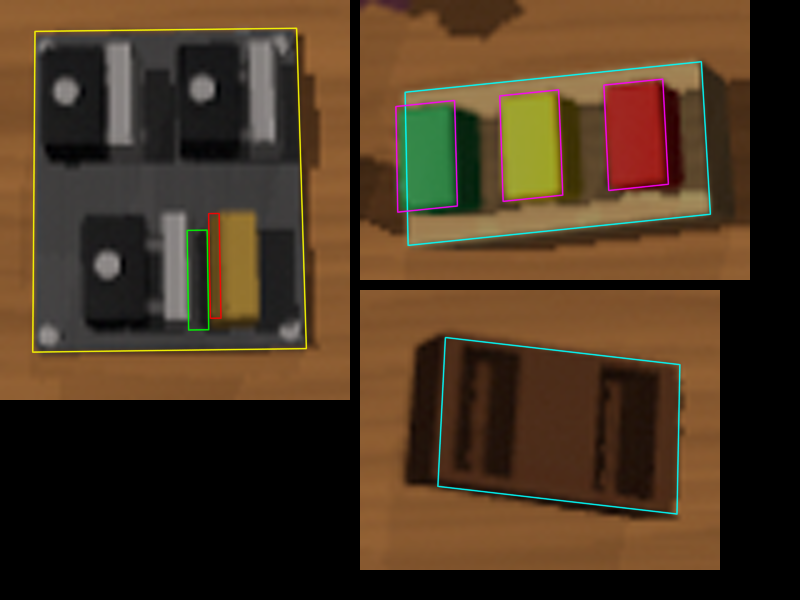

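View pics/fit_scene.png

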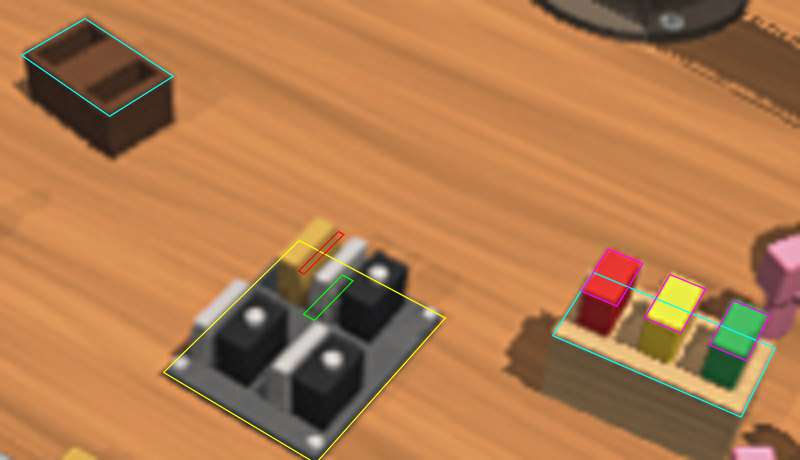

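Overlays agree with both images. The guide's face line sits on the brass edge at about (211,211–318) in the crop. The jaw's edge is about 10 mm away, so the yellow leaf probably binds. Next I'll work out the first approach.

```bash
cat >> h.py <<'E'
from scipy.spatial.transform import Rotation as Ro
def togo(p,yaw_deg,show=True):
    """shift (mm) & rotvec to put GRASP POINT at p (m), jaws along direction yaw_deg"""
    s=r.get_state(); R0=Ro.from_euler("xyz",s["eef_rot"],degrees=True); a=np.radians(yaw_deg)
    best=None
    for sg in(1,-1):
        y=sg*np.array([np.cos(a),np.sin(a),0]); x=np.array([0,0,-1.]); T=Ro.from_matrix(np.c_[x,y,np.cross(x,y)])
        v=(T*R0.inv()).as_rotvec()
        if best is None or np.linalg.norm(v)<np.linalg.norm(best): best=v
    d=(np.array(p)-[0,0,r.tcp_to_grasp]-s["tcp_pos"])*1e3
    print("t",round(s["time_s"],2),"tcp",(s["tcp_pos"]*1e3).round(1),"shift",d.round(1),"rot",best.round(3),"F",s["contact_force"].round(2),"M",s["moment"].round(2),"w",round(s["gripper_width"]*1e3,1),"j",s["joints"].round(0))
P=np.load("pose.npz") if __import__("os").path.exists("pose.npz") else None
E
python3 - <<'E'
from h import *
togo(local(P["R"],[[0,.046,.088]])[0],4.1)
print(ray("top",np.array([[172,322],[140,391],[200,462]])*.64,.1).round(3))
s=r.get_state(); print(Ro.from_euler("xyz",s["eef_rot"],degrees=True).as_matrix().round(3))
E
```

```text
t 0.2 tcp [298.9 604.9 226. ] shift [ 171.8 -313.5 -156.8] rot [ 1.00e-03 -1.00e-03 -1.04e+00] F [-0.58 -0.19 -0.87] M [-0.01  0.04 -0.01] w 87.3 j [ 80.  21.   1.  -0. -70. -17.]
[[0.562 0.339 0.1  ]
 [0.464 0.379 0.1  ]
 [0.365 0.289 0.1  ]]
[[-0.    -0.443 -0.897]
 [-0.001 -0.897  0.443]
 [-1.     0.001 -0.   ]]
```

Request:
{"fn": "carry_out", "kwargs": {"moves": [[21.5, -39.2, 0, 0, 0, -0.13, 100], [43, -78.4, 0, 0, 0, -0.26, 100], [64.5, -117.6, 0, 0, 0, -0.39, 100], [86, -156.8, 0, 0, 0, -0.52, 100], [107.4, -196, 0, 0, 0, -0.65, 100]]}}

```text
time_s: 0.7
tcp_pos: [0.4068, 0.4075, 0.2265]
eef_rot: [65.6, 90.0, -178.2]
contact_force: [1.2, 0.5, 0.4]
gripper_width: 0.088
```

Request:
{"fn": "carry_out", "kwargs": {"moves": [[21.5, -39.2, 0, 0, 0, -0.13, 100], [43, -78.4, 0, 0, 0, -0.26, 100], [64.4, -117.5, 0, 0, 0, -0.39, 100], [64.4, -117.5, -40, 0, 0, -0.39, 100], [64.4, -117.5, -80, 0, 0, -0.39, 100]]}}

```text
time_s: 1.2
tcp_pos: [0.472, 0.2908, 0.1469]
eef_rot: [-42.6, 89.8, 51.4]
contact_force: [0.6, 0.8, -1.5]
gripper_width: 0.0874
```

Request:
{"fn": "carry_out", "kwargs": {"moves": [[0, 0, 0, 0, 0, 0, 100], [0, 0, 0, 0, 0, 0, 100], [0, 0, 0, 0, 0, 0, 100]]}}

```text
time_s: 1.5
tcp_pos: [0.4717, 0.2929, 0.1486]
eef_rot: [-58.6, 89.8, 35.6]
contact_force: [0.4, 0.6, 0.2]
gripper_width: 0.0875
```

Run:
```python
from h import *
togo(local(P["R"],[[0,.046,.088]])[0],4.1)
im=r.capture("top"); togo(local(P["R"],[[0,.046,.088]])[0],4.1)
```

```text
t 1.5 tcp [471.7 292.9 148.6] shift [ -1.   -1.4 -79.4] rot [-0.002  0.002 -0.001] F [0.4  0.56 0.21] M [ 0.06 -0.03 -0.01] w 87.5 j [ 52.  13. -21.   0. -56. -48.]
t 1.55 tcp [471.6 293.  148.7] shift [ -0.9  -1.5 -79.5] rot [-0.002  0.002 -0.001] F [-0.09  0.17  0.8 ] M [ 0.11 -0.04  0.04] w 87.3 j [ 52.  13. -21.   0. -56. -48.]
```

Request:
{"fn": "carry_out", "kwargs": {"moves": [[-0.9, -1.4, -25, 0, 0, 0, 100], [-0.9, -1.4, -50, 0, 0, 0, 100], [-0.9, -1.4, -70, 0, 0, 0, 100], [-0.9, -1.4, -79, 0, 0, 0, 100], [-0.9, -1.4, -79, 0, 0, 0, 100]]}}

```text
time_s: 2.05
tcp_pos: [0.4698, 0.2905, 0.0676]
eef_rot: [151.7, 90.0, -114.1]
contact_force: [-0.2, 0.0, 0.0]
gripper_width: 0.0876
```

Request:
{"fn": "carry_out", "kwargs": {"moves": [[0, 0, 0, 0, 0, 0, 45], [0, 0, 0, 0, 0, 0, 40], [0, 0, 0, 0, 0, 0, 30], [0, 0, 0, 0, 0, 0, 30], [0, 0, 0, 0, 0, 0, 30]], "squeeze": 30}}

```text
time_s: 2.55
tcp_pos: [0.4701, 0.2905, 0.0683]
eef_rot: [-50.2, 89.9, 43.9]
contact_force: [-2.2, 0.3, 6.0]
gripper_width: 0.0528
```

Run:
```python
from h import *
togo(local(P["R"],[[0,.046,.088]])[0],4.1)
```

```text
t 2.55 tcp [470.1 290.5  68.3] shift [0.6 0.9 0.9] rot [-0.001  0.001 -0.001] F [-2.2   0.27  5.98] M [0.02 0.64 0.02] w 52.8 j [ 52.  18. -26.   0. -46. -48.]
```

Request:
{"fn": "carry_out", "kwargs": {"moves": [[0, 0, 0, 0, 0, 0, 30], [0, 0, 0, 0, 0, 0, 30], [0, 0, 0, 0, 0, 0, 30]]}}

```text
time_s: 2.85
tcp_pos: [0.4701, 0.2906, 0.0683]
eef_rot: [-53.7, 89.9, 40.4]
contact_force: [-2.3, -0.2, 5.9]
gripper_width: 0.046
```

Request:
{"fn": "carry_out", "kwargs": {"moves": [[0, 0, 0, 0, 0, 0, 30], [0, 0, 0, 0, 0, 0, 30]]}}

```text
time_s: 3.05
tcp_pos: [0.4701, 0.2906, 0.0683]
eef_rot: [-54.2, 89.9, 39.9]
contact_force: [-1.8, 0.4, 5.8]
gripper_width: 0.0458
```

Run:
```python
from h import *
togo(local(P["R"],[[0,.046,.088]])[0],4.1)
crop(r.capture("scene"),300,150,120,90,6,"grasp.png")
```

```text
t 3.05 tcp [470.1 290.6  68.3] shift [0.6 0.9 0.9] rot [-0.001  0.001 -0.001] F [-1.75  0.44  5.77] M [0.02 0.8  0.  ] w 45.8 j [ 52.  18. -26.   0. -46. -48.]
```

View pics/grasp.png

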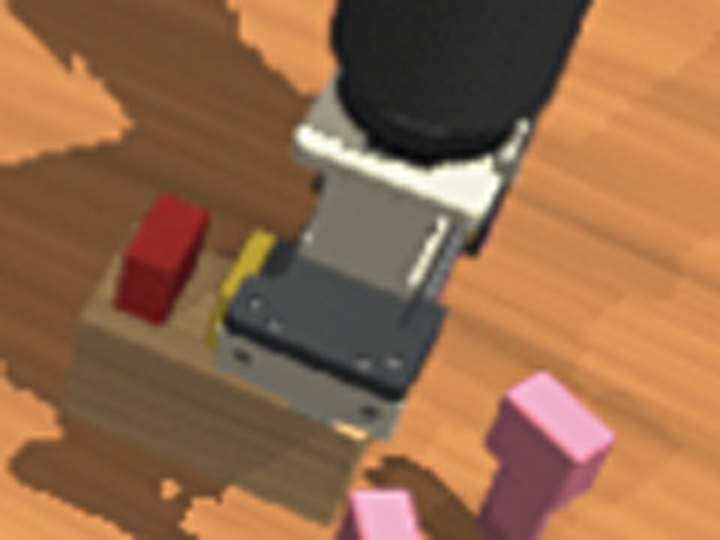

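Green is gripped (45.8 mm wide, TCP z 68.3, so the tip is 58.3 mm below the TCP). A fingertip touches the rack top lightly. I'll lift it and carry it over the mouth.

Request:
{"fn": "carry_out", "kwargs": {"moves": [[0, 0, 8, 0, 0, 0, 30], [0, 0, 35, 0, 0, 0, 30], [0, 0, 75, 0, 0, 0, 30], [0, 0, 115, 0, 0, 0, 30], [8, -40, 120, 0, 0, -0.0, 30]]}}

```text
time_s: 3.6
tcp_pos: [0.4804, 0.2543, 0.1932]
eef_rot: [-56.2, 89.5, 38.2]
contact_force: [0.7, -0.8, -1.2]
gripper_width: 0.0462
```

Request:
{"fn": "carry_out", "kwargs": {"moves": [[9, -42, 0, 0, 0, -0.02, 30], [18, -84, 0, 0, 0, -0.04, 30], [27, -126, 0, 0, 0, -0.06, 30], [36, -168, 0, 0, 0, -0.08, 30], [45, -210, 0, 0, 0, -0.0925, 30]]}}

```text
time_s: 4.1
tcp_pos: [0.5227, 0.0385, 0.188]
eef_rot: [-50.0, 90.0, 38.8]
contact_force: [1.9, 0.1, -0.4]
gripper_width: 0.0459
```

Request:
{"fn": "carry_out", "kwargs": {"moves": [[7.9, -36.2, 0, 0, 0, 0, 30], [7.9, -36.2, -30, 0, 0, 0, 30], [7.9, -36.2, -45, 0, 0, 0, 30], [7.9, -36.2, -45, 0, 0, 0, 30], [7.9, -36.2, -45, 0, 0, 0, 30]]}}

```text
time_s: 4.6
tcp_pos: [0.5309, 0.004, 0.1431]
eef_rot: [160.0, 90.0, -111.1]
contact_force: [0.8, 0.1, -0.4]
gripper_width: 0.0459
```

Run:
```python
from h import *
t=[*(local(P["G"],[[0,.005,0]])[0,:2]-[.0006,.0009]),.0703+.0188]
togo(t,-1.2)
a=r.capture("scene"); b=r.capture("top"); togo(t,-1.2)
o=np.zeros((560,800,3),np.uint8)
o[:480,:400]=cv2.resize(a[150:246,210:290],None,fx=5,fy=5,interpolation=cv2.INTER_CUBIC); o[:480,405:805]=cv2.resize(b[160:256,210:289],None,fx=5,fy=5,interpolation=cv2.INTER_CUBIC)[:,:395]
cv2.imwrite("pics/over.png",o)
```

```text
t 4.6 tcp [530.9   4.  143.1] shift [  0.2   0.4 -72.8] rot [ 0.    -0.    -0.001] F [ 0.83  0.08 -0.39] M [ 0.05 -0.09 -0.  ] w 45.9 j [ 22.  11. -24.   0. -55. -23.]
t 4.7 tcp [531.5   4.5 143.8] shift [ -0.4  -0.  -73.5] rot [-0.     0.002 -0.001] F [ 0.06 -0.38 -0.71] M [ 0.11 -0.01  0.  ] w 46.2 j [ 22.  11. -24.   0. -55. -23.]
```

View pics/over.png

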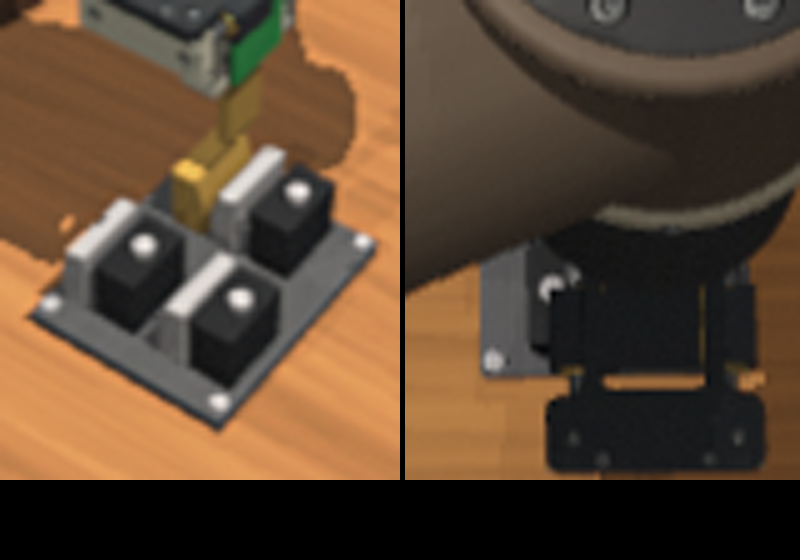

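Request:
{"fn": "carry_out", "kwargs": {"moves": [[0, 0, -20, 0, 0, 0, 30], [0, 0, -30, 0, 0, 0, 30], [0, 0, -36, 0, 0, 0, 30], [0, 0, -40, 0, 0, 0, 30]]}}

```text
time_s: 5.1
tcp_pos: [0.5309, 0.0037, 0.1028]
eef_rot: [172.8, 89.9, -98.4]
contact_force: [0.8, -4.7, 4.0]
gripper_width: 0.0459
```

Request:
{"fn": "carry_out", "kwargs": {"moves": [[0, 0, -2, 0, 0, 0, 30], [0, 0, -4, 0, 0, 0, 30], [0, 0, -6, 0, 0, 0, 30]]}}

```text
time_s: 5.4
tcp_pos: [0.5314, 0.0033, 0.0976]
eef_rot: [-134.1, 89.9, -45.2]
contact_force: [0.4, -6.9, 0.9]
gripper_width: 0.0458
```

Request:
{"fn": "carry_out", "kwargs": {"moves": [[0, -1, 0, 0, 0, 0, 30], [0, -2, 0, 0, 0, 0, 30], [0, -2, 0, 0, 0, 0, 30]]}}

```text
time_s: 5.7
tcp_pos: [0.5313, 0.0018, 0.0971]
eef_rot: [-94.8, 89.9, -6.0]
contact_force: [1.3, -4.7, 0.8]
gripper_width: 0.0458
```

Run:
```python
from h import *
togo([.531,.0033,.0891],-1.2)
```

```text
t 5.7 tcp [531.3   1.8  97.1] shift [ -0.3   1.5 -26.8] rot [ 0.     0.001 -0.   ] F [ 1.29 -4.65  0.8 ] M [-1.89 -0.61  0.02] w 45.8 j [ 21.  14. -27.   0. -48. -23.]
```

Request:
{"fn": "carry_out", "kwargs": {"moves": [[0, -1, 0, 0, 0, 0, 30], [0, -1.5, 0, 0, 0, 0, 30], [0, -1.5, 0, 0, 0, 0, 30]]}}

```text
time_s: 6.0
tcp_pos: [0.5308, 0.0011, 0.0965]
eef_rot: [-11.4, 90.0, 77.4]
contact_force: [0.1, 1.4, 0.8]
gripper_width: 0.0462
```

Request:
{"fn": "carry_out", "kwargs": {"moves": [[0, 0.3, -3, 0, 0, 0, 30], [0, 0.3, -6, 0, 0, 0, 30], [0, 0.3, -9, 0, 0, 0, 30], [0, 0.3, -12, 0, 0, 0, 30]]}}

```text
time_s: 6.4
tcp_pos: [0.5323, 0.0018, 0.0855]
eef_rot: [-70.3, 89.8, 18.6]
contact_force: [0.5, 2.0, 6.1]
gripper_width: 0.0459
```

Request:
{"fn": "carry_out", "kwargs": {"moves": [[0, 0, 0, 0, 0, 0, 30], [0, 0, 0, 0, 0, 0, 30]]}}

```text
time_s: 6.6
tcp_pos: [0.5322, 0.0017, 0.0851]
eef_rot: [-67.5, 89.8, 21.4]
contact_force: [3.3, 2.9, 0.1]
gripper_width: 0.0458
```

Run:
```python
from h import *
togo([.531,.0033,.0891],-1.2)
```

```text
t 6.6 tcp [532.2   1.7  85.1] shift [ -1.2   1.6 -14.8] rot [-0.001  0.003 -0.001] F [3.33 2.86 0.13] M [ 1.45 -1.48  0.09] w 45.8 j [ 21.  15. -28.  -0. -47. -22.]
```

Request:
{"fn": "carry_out", "kwargs": {"moves": [[0, 0.8, 0, 0, 0, 0, 30], [0, 0.8, 0, 0, 0, 0, 30]]}}

```text
time_s: 6.8
tcp_pos: [0.5321, 0.0019, 0.0851]
eef_rot: [-85.7, 89.9, 3.2]
contact_force: [5.3, 1.5, 0.5]
gripper_width: 0.0458
```

Run:
```python
from h import *
togo([.531,.0033,.0891],-1.2)
```

```text
t 6.8 tcp [532.1   1.9  85.1] shift [ -1.1   1.4 -14.8] rot [-0.     0.002 -0.001] F [5.28 1.46 0.47] M [ 0.31 -2.18  0.07] w 45.8 j [ 21.  15. -28.   0. -47. -23.]
```

Request:
{"fn": "carry_out", "kwargs": {"moves": [[0.5, 0.2, -2, 0, 0, 0, 30], [0.5, 0.2, -4, 0, 0, 0, 30], [0.5, 0.2, -6, 0, 0, 0, 30], [0.5, 0.2, -6, 0, 0, 0, 30]]}}

```text
time_s: 7.2
tcp_pos: [0.5311, 0.0019, 0.0785]
eef_rot: [103.9, 90.0, -167.2]
contact_force: [2.3, 1.1, 2.5]
gripper_width: 0.0456
```

Run:
```python
from h import *
togo([.531,.0033,.0891],-1.2)
```

```text
t 7.2 tcp [531.1   1.9  78.5] shift [-0.1  1.4 -8.2] rot [ 0.    -0.    -0.001] F [2.31 1.12 2.45] M [ 0.78 -0.76  0.1 ] w 45.6 j [ 21.  16. -28.  -0. -46. -23.]
```

Request:
{"fn": "carry_out", "kwargs": {"moves": [[0, 0.2, -2, 0, 0, 0, 30], [0, 0.2, -4, 0, 0, 0, 30], [0, 0.2, -6, 0, 0, 0, 30], [0, 0.2, -6, 0, 0, 0, 30]]}}

```text
time_s: 7.6
tcp_pos: [0.5309, 0.0019, 0.0724]
eef_rot: [113.0, 90.0, -158.2]
contact_force: [1.4, 1.2, 2.5]
gripper_width: 0.0457
```

Request:
{"fn": "carry_out", "kwargs": {"moves": [[0, 0.0, -1, 0, 0, 0, 30], [0, 0.0, -1, 0, 0, 0, 30]]}}

```text
time_s: 7.8
tcp_pos: [0.5309, 0.0019, 0.0716]
eef_rot: [113.6, 90.0, -157.6]
contact_force: [1.3, 1.0, 4.8]
gripper_width: 0.0455
```

Run:
```python
from h import *
togo([.531,.0033,.0891],-1.2)
```

```text
t 7.8 tcp [530.9   1.9  71.6] shift [ 0.1  1.4 -1.3] rot [ 0.    -0.001 -0.   ] F [1.3  0.99 4.78] M [ 0.58 -0.25  0.14] w 45.5 j [ 21.  16. -29.   0. -45. -23.]
```

Request:
{"fn": "carry_out", "kwargs": {"moves": [[0, 0, 1.5, 0, 0, 0, 30], [0, 0, 3, 0, 0, 0, 30], [0, 0, 4.5, 0, 0, 0, 30], [0, 0, 6, 0, 0, 0, 30]]}}

```text
time_s: 8.2
tcp_pos: [0.5297, 0.0019, 0.0766]
eef_rot: [97.7, 89.8, -173.5]
contact_force: [0.5, 2.2, -8.0]
gripper_width: 0.0455
```

Request:
{"fn": "carry_out", "kwargs": {"moves": [[0, 0, 0, 0, 0, 0, 30], [0, 0, 0, 0, 0, 0, 30]]}}

```text
time_s: 8.4
tcp_pos: [0.5298, 0.0019, 0.0769]
eef_rot: [98.2, 89.8, -173.0]
contact_force: [-2.5, 3.4, -8.8]
gripper_width: 0.0458
```

Run:
```python
from h import *
togo([.531,.0033,.0891],-1.2)
```

```text
t 8.4 tcp [529.8   1.9  76.9] shift [ 1.2  1.4 -6.6] rot [ 0.    -0.003  0.   ] F [-2.48  3.4  -8.8 ] M [1.38 1.13 0.19] w 45.8 j [ 21.  16. -28.  -0. -46. -23.]
```

It drags about 8 N drawn up, and it's stuck in x and y too. That could be a real bind or an off-centre hold, so I'll let go and re-take it.

Request:
{"fn": "carry_out", "kwargs": {"moves": [[0, 0, 0, 0, 0, 0, 80], [0, 0, 0, 0, 0, 0, 80], [0, 0, 0, 0, 0, 0, 80], [0, 0, 0, 0, 0, 0, 80]]}}

```text
time_s: 8.8
tcp_pos: [0.5319, 0.0021, 0.0782]
eef_rot: [-82.2, 89.9, 6.6]
contact_force: [-0.2, -0.1, -0.4]
gripper_width: 0.0687
```

Run:
```python
from h import *
togo([.531,.0033,.0891],-1.2)
a=r.capture("scene"); np.save("rel.npy",a); crop(a,210,140,90,90,6,"rel.png")
```

```text
t 8.8 tcp [531.9   2.1  78.2] shift [-0.9  1.2 -7.9] rot [-0.     0.001 -0.001] F [-0.24 -0.14 -0.38] M [ 0.05 -0.07 -0.02] w 68.7 j [ 21.  16. -28.   0. -46. -23.]
```

View pics/rel.png

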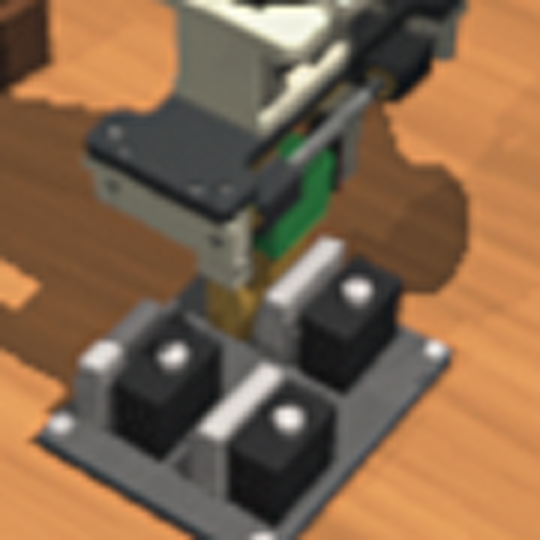

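Run:
```python
from h import *
G=P["G"]
for z in (.070,.076):
  for y0 in (.0035,.005):
    print(z,y0,((proj("scene",local(G,box(-.023,.023,y0-.013,y0+.013,z)))-[210,140]+.5)*6).round(0).tolist())
m=cv2.inRange(cv2.cvtColor(np.load("rel.npy"),cv2.COLOR_BGR2HSV),(50,120,30),(80,255,255))[140:230,210:300]
ys,xs=np.nonzero(m); print(len(xs),"bottom",[(6*x,6*y) for x,y in zip(xs,ys) if y>=ys.max()-2],"right",xs.max()*6, [6*y for x,y in zip(xs,ys) if x==xs.max()])
```

```text
0.07 0.0035 [[277.0, 284.0], [233.0, 260.0], [288.0, 206.0], [332.0, 228.0]]
0.07 0.005 [[280.0, 285.0], [235.0, 261.0], [291.0, 207.0], [335.0, 230.0]]
0.076 0.0035 [[277.0, 275.0], [233.0, 251.0], [289.0, 197.0], [333.0, 220.0]]
0.076 0.005 [[280.0, 276.0], [236.0, 253.0], [291.0, 198.0], [335.0, 221.0]]
92 bottom [(np.int64(258), np.int64(240)), (np.int64(264), np.int64(240)), (np.int64(270), np.int64(240)), (np.int64(276), np.int64(240)), (np.int64(282), np.int64(240)), (np.int64(288), np.int64(240)), (np.int64(264), np.int64(246)), (np.int64(270), np.int64(246)), (np.int64(276), np.int64(246)), (np.int64(282), np.int64(246)), (np.int64(270), np.int64(252)), (np.int64(276), np.int64(252))] right 330 [np.int64(150), np.int64(156), np.int64(162), np.int64(168), np.int64(174), np.int64(180)]
```

Request:
{"fn": "carry_out", "kwargs": {"moves": [[0, 0, 0, 0, 0, 0, 40], [0, 0, 0, 0, 0, 0, 30], [0, 0, 0, 0, 0, 0, 30], [0, 0, 0, 0, 0, 0, 30], [0, 0, 0, 0, 0, 0, 30]]}}

```text
time_s: 9.35
tcp_pos: [0.5309, 0.002, 0.0775]
eef_rot: [105.3, 90.0, -165.9]
contact_force: [-1.7, -0.0, 2.1]
gripper_width: 0.046
```

Run:
```python
from h import *
togo([.531,.0033,.0891],-1.2)
```

```text
t 9.35 tcp [530.9   2.   77.5] shift [ 0.1  1.3 -7.2] rot [ 0.    -0.001 -0.   ] F [-1.74 -0.02  2.06] M [0.19 0.65 0.01] w 46.0 j [ 21.  16. -28.  -0. -46. -23.]
```

Request:
{"fn": "carry_out", "kwargs": {"moves": [[0, 0, 1, 0, 0, 0, 30], [0, 0, 2, 0, 0, 0, 30], [0, 0, 3, 0, 0, 0, 30], [0, 0, 3, 0, 0, 0, 30]]}}

```text
time_s: 9.75
tcp_pos: [0.5306, 0.002, 0.0801]
eef_rot: [98.2, 89.9, -173.0]
contact_force: [0.1, 1.1, -7.6]
gripper_width: 0.0459
```

Run:
```python
from h import *
togo([.531,.0033,.0891],-1.2)
```

```text
t 9.75 tcp [530.6   2.   80.1] shift [ 0.4  1.3 -9.8] rot [ 0.    -0.001 -0.   ] F [ 0.07  1.11 -7.65] M [0.28 0.3  0.13] w 45.9 j [ 21.  15. -28.  -0. -46. -23.]
```

It stayed up when let go. Re-taken centred (Fy about 0), it still drags about 8 N drawn up, so green looks to be the binding leaf. I'll push it down gently and find the floor.

Request:
{"fn": "carry_out", "kwargs": {"moves": [[0, 0, -2, 0, 0, 0, 30], [0, 0, -4, 0, 0, 0, 30], [0, 0, -6, 0, 0, 0, 30]], "squeeze": 40}}

```text
time_s: 10.05
tcp_pos: [0.5326, 0.0021, 0.0758]
eef_rot: [-90.1, 89.8, -1.2]
contact_force: [-0.9, -1.3, 5.4]
gripper_width: 0.046
```

Request:
{"fn": "carry_out", "kwargs": {"moves": [[0, 0, -1.5, 0, 0, 0, 30], [0, 0, -3, 0, 0, 0, 30]]}}

```text
time_s: 10.25
tcp_pos: [0.533, 0.0021, 0.073]
eef_rot: [-88.9, 89.8, 0.0]
contact_force: [-0.8, -2.3, 5.7]
gripper_width: 0.0456
```

Run:
```python
from h import *
togo([.531,.0033,.0891],-1.2)
a=r.capture("scene"); np.save("rel2.npy",a)
for f in("rel.npy","rel2.npy"):
  m=cv2.inRange(cv2.cvtColor(np.load(f),cv2.COLOR_BGR2HSV),(50,120,20),(80,255,255))[140:230,210:300]
  ys,xs=np.nonzero(m); print(len(xs),"bottom",ys.max(),xs[ys==ys.max()])
```

```text
t 10.25 tcp [533.    2.1  73. ] shift [-2.   1.2 -2.7] rot [ 0.     0.004 -0.001] F [-0.77 -2.31  5.67] M [-0.5   0.13  0.04] w 45.6 j [ 21.  16. -29.   0. -45. -23.]
92 bottom 42 [45 46]
58 bottom 44 [45]
```

Request:
{"fn": "carry_out", "kwargs": {"moves": [[0, 0, -1, 0, 0, 0, 30], [0, 0, -2, 0, 0, 0, 30], [0, 0, -3, 0, 0, 0, 30]]}}

```text
time_s: 10.6
tcp_pos: [0.5332, 0.002, 0.071]
eef_rot: [-93.2, 89.8, -4.3]
contact_force: [-6.7, -0.1, 25.1]
gripper_width: 0.046
```

Run:
```python
from h import *
togo([.531,.0033,.0891],-1.2)
```

```text
t 10.6 tcp [533.2   2.   71. ] shift [-2.2  1.3 -0.7] rot [ 0.     0.004 -0.002] F [-6.7  -0.14 25.11] M [ 0.01  2.84 -0.02] w 46.0 j [ 21.  16. -29.   0. -45. -23.]
```

The floor is at TCP z 71.0, as predicted for home. I'll ease off, let go, lift away and check.

Request:
{"fn": "carry_out", "kwargs": {"moves": [[0, 0, 1.2, 0, 0, 0, 30], [0, 0, 1.2, 0, 0, 0, 30]]}}

```text
time_s: 10.8
tcp_pos: [0.533, 0.0021, 0.0712]
eef_rot: [-86.1, 89.8, 2.8]
contact_force: [0.1, -2.3, 8.0]
gripper_width: 0.0459
```

Request:
{"fn": "carry_out", "kwargs": {"moves": [[0, 0, 0, 0, 0, 0, 90], [0, 0, 0, 0, 0, 0, 90], [0, 0, 0, 0, 0, 0, 90], [0, 0, 0, 0, 0, 0, 90], [0, 0, 0, 0, 0, 0, 90]]}}

```text
time_s: 11.3
tcp_pos: [0.5312, 0.0021, 0.0696]
eef_rot: [107.1, 90.0, -164.0]
contact_force: [0.3, 0.0, -0.2]
gripper_width: 0.077
```

Run:
```python
from h import *
togo([.531,.0033,.0891],-1.2)
a=r.capture("scene"); np.save("rel3.npy",a)
for f in("rel.npy","rel2.npy","rel3.npy"):
  m=cv2.inRange(cv2.cvtColor(np.load(f),cv2.COLOR_BGR2HSV),(50,120,20),(80,255,255))[140:230,210:300]
  ys,xs=np.nonzero(m); print(len(xs),"bottom",ys.max(),xs[ys==ys.max()])
```

```text
t 11.3 tcp [531.2   2.1  69.6] shift [-0.2  1.2  0.7] rot [ 0. -0. -0.] F [ 0.3   0.   -0.23] M [ 0.06 -0.05 -0.01] w 77.0 j [ 21.  16. -29.  -0. -45. -23.]
92 bottom 42 [45 46]
58 bottom 44 [45]
88 bottom 44 [44 45 46]
```

Green's lower edge was at row 42 when released high and is at row 44 now, so it did hold itself up. One decisive repeat follows: fresh grip, draw up 10 mm, let go, back away and look.

Request:
{"fn": "carry_out", "kwargs": {"moves": [[0, 0, 0, 0, 0, 0, 30], [0, 0, 0, 0, 0, 0, 30], [0, 0, 0, 0, 0, 0, 30], [0, 0, 0, 0, 0, 0, 30], [0, 0, 0, 0, 0, 0, 30]], "squeeze": 30}}

```text
time_s: 11.85
tcp_pos: [0.5318, 0.0021, 0.07]
eef_rot: [-83.5, 89.9, 5.3]
contact_force: [-0.5, -0.8, 0.3]
gripper_width: 0.046
```

Request:
{"fn": "carry_out", "kwargs": {"moves": [[0, 0, 0, 0, 0, 0, 30], [0, 0, 2.5, 0, 0, 0, 30], [0, 0, 5, 0, 0, 0, 30], [0, 0, 7.5, 0, 0, 0, 30], [0, 0, 10, 0, 0, 0, 30]]}}

```text
time_s: 12.35
tcp_pos: [0.5302, 0.002, 0.0793]
eef_rot: [94.9, 89.9, -176.3]
contact_force: [-0.3, 1.4, -8.3]
gripper_width: 0.0456
```

Request:
{"fn": "carry_out", "kwargs": {"moves": [[0, 0, 0, 0, 0, 0, 90], [0, 0, 0, 0, 0, 0, 90], [0, 0, 0, 0, 0, 0, 90], [0, 0, 0, 0, 0, 0, 90], [0, 0, 0, 0, 0, 0, 90]]}}

```text
time_s: 12.85
tcp_pos: [0.5314, 0.002, 0.08]
eef_rot: [-79.9, 90.0, 9.0]
contact_force: [0.6, 0.1, 0.0]
gripper_width: 0.0774
```

Request:
{"fn": "carry_out", "kwargs": {"moves": [[0, 0, 30, 0, 0, 0, 90], [0, 0, 70, 0, 0, 0, 90], [0, 0, 110, 0, 0, 0, 90], [0, 0, 120, 0, 0, 0, 90]]}}

```text
time_s: 13.25
tcp_pos: [0.5336, 0.0024, 0.2046]
eef_rot: [-79.0, 89.6, 9.8]
contact_force: [1.3, 2.0, -0.3]
gripper_width: 0.0784
```

Run:
```python
from h import *
togo([.531,.0033,.0891],-1.2)
a=r.capture("scene"); np.save("hi.npy",a); G=P["G"]
s=6;o=cv2.resize(a[130:220,205:295],None,fx=s,fy=s,interpolation=cv2.INTER_CUBIC)
for dz,c in((0,(0,0,255)),(.010,(255,255,0))):
  for z in(.07,.11):
    cv2.polylines(o,[((proj("scene",local(G,box(-.023,.023,-.009,.017,z+dz)))-[205,130]+.5)*s).astype(int)],True,c,1,cv2.LINE_AA)
cv2.imwrite("pics/hi.png",o)
```

```text
t 13.25 tcp [533.6   2.4 204.6] shift [  -2.6    0.9 -134.3] rot [-0.001  0.007 -0.001] F [ 1.26  1.98 -0.32] M [ 0.08 -0.11 -0.01] w 78.4 j [ 21.   8. -19.   0. -62. -23.]
```

View pics/hi.png

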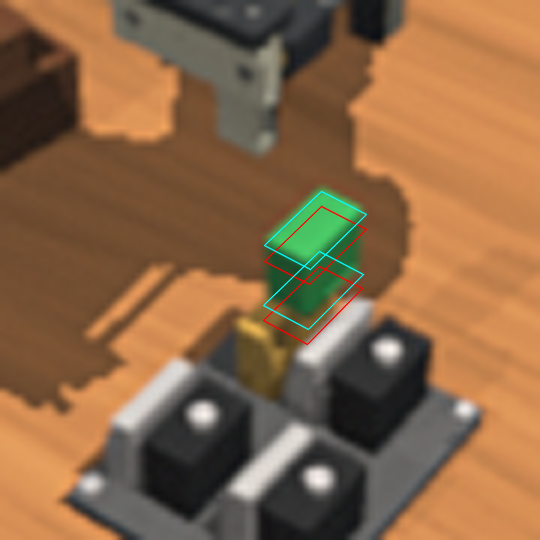

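The handle top sits on the cyan (+10 mm) outline at about (316,228), not the red home outline. Let go at +10 mm, the leaf stays up and drags 8.3 N, so green binds. I'll take it again and push it home.

Request:
{"fn": "carry_out", "kwargs": {"moves": [[0, 0, -40, 0, 0, 0, 90], [0, 0, -75, 0, 0, 0, 90], [0, 0, -105, 0, 0, 0, 90], [0, 0, -120, 0, 0, 0, 90], [0, 0, -120, 0, 0, 0, 90]]}}

```text
time_s: 13.8
tcp_pos: [0.5289, 0.0013, 0.0765]
eef_rot: [107.6, 89.6, -163.7]
contact_force: [0.2, -0.2, -0.1]
gripper_width: 0.0788
```

Request:
{"fn": "carry_out", "kwargs": {"moves": [[0, 0, 0, 0, 0, 0, 30], [0, 0, 0, 0, 0, 0, 30], [0, 0, 0, 0, 0, 0, 30], [0, 0, 0, 0, 0, 0, 30], [0, 0, 0, 0, 0, 0, 30]], "squeeze": 40}}

```text
time_s: 14.3
tcp_pos: [0.5312, 0.0021, 0.0803]
eef_rot: [-60.7, 90.0, 28.1]
contact_force: [-0.0, 0.6, 3.0]
gripper_width: 0.046
```

Request:
{"fn": "carry_out", "kwargs": {"moves": [[0, 0, 0, 0, 0, 0, 30], [0, 0, -2, 0, 0, 0, 30], [0, 0, -4, 0, 0, 0, 30], [0, 0, -6, 0, 0, 0, 30], [0, 0, -8, 0, 0, 0, 30]]}}

```text
time_s: 14.8
tcp_pos: [0.5323, 0.0022, 0.0726]
eef_rot: [-84.8, 89.9, 4.1]
contact_force: [0.1, -1.0, 5.7]
gripper_width: 0.0459
```

Run:
```python
from h import *
togo([.531,.0033,.0891],-1.2)
```

```text
t 14.8 tcp [532.3   2.2  72.6] shift [-1.3  1.1 -2.3] rot [-0.     0.002 -0.001] F [ 0.1  -0.96  5.68] M [-0.11  0.03  0.01] w 45.9 j [ 21.  16. -29.   0. -45. -23.]
```

Request:
{"fn": "carry_out", "kwargs": {"moves": [[0, 0, -0.7, 0, 0, 0, 30], [0, 0, -1.4, 0, 0, 0, 30], [0, 0, -1.4, 0, 0, 0, 30]]}}

```text
time_s: 15.1
tcp_pos: [0.5323, 0.0022, 0.0711]
eef_rot: [-85.3, 89.9, 3.6]
contact_force: [0.6, -1.0, 4.6]
gripper_width: 0.0461
```

Request:
{"fn": "carry_out", "kwargs": {"moves": [[0, 0, -0.6, 0, 0, 0, 30], [0, 0, -0.6, 0, 0, 0, 30]]}}

```text
time_s: 15.3
tcp_pos: [0.5323, 0.0022, 0.0709]
eef_rot: [-86.2, 89.9, 2.6]
contact_force: [-0.3, -0.3, 8.7]
gripper_width: 0.0458
```

It's on the floor: the force climbs and z stops at 70.9. Now let go and withdraw.

Request:
{"fn": "carry_out", "kwargs": {"moves": [[0, 0, 0.8, 0, 0, 0, 90], [0, 0, 0.8, 0, 0, 0, 90], [0, 0, 0.8, 0, 0, 0, 90], [0, 0, 0.8, 0, 0, 0, 90], [0, 0, 0.8, 0, 0, 0, 90]]}}

```text
time_s: 15.8
tcp_pos: [0.5311, 0.002, 0.0704]
eef_rot: [102.4, 90.0, -168.7]
contact_force: [-0.4, 0.6, 0.4]
gripper_width: 0.0769
```

Request:
{"fn": "carry_out", "kwargs": {"moves": [[0, 0, 30, 0, 0, 0, 90], [0, 0, 70, 0, 0, 0, 90], [0, 0, 110, 0, 0, 0, 90], [0, 0, 120, 0, 0, 0, 90], [0, 0, 120, 0, 0, 0, 90]]}}

```text
time_s: 16.3
tcp_pos: [0.5323, 0.0024, 0.1925]
eef_rot: [-69.4, 89.8, 19.5]
contact_force: [-0.6, -0.5, -0.5]
gripper_width: 0.0789
```

Request:
{"fn": "carry_out", "kwargs": {"moves": [[0, 0, 0, 0, 0, 0, 90], [0, 0, 0, 0, 0, 0, 90]]}}

```text
time_s: 16.5
tcp_pos: [0.5303, 0.0019, 0.1889]
eef_rot: [103.9, 89.8, -167.3]
contact_force: [-0.5, 0.4, -0.2]
gripper_width: 0.0792
```

Run:
```python
from h import *
togo([.531,.0033,.0891],-1.2)
a=r.capture("scene"); G=P["G"]
s=4;x0,y0=205,130;o=cv2.resize(a[y0:y0+130,x0:x0+190],None,fx=s,fy=s,interpolation=cv2.INTER_CUBIC)
def pl(q,B,c): cv2.polylines(o,[((proj("scene",local(q,B))-[x0,y0]+.5)*s).astype(int)],True,c,1,cv2.LINE_AA)
for z in(.07,.11): pl(G,box(-.023,.023,-.009,.017,z),(0,0,255))
for i in(0,-1): pl(P["R"],box(-.023,.023,.046*i-.013,.046*i+.013,.108),(255,0,255))
cv2.imwrite("pics/end.png",o)
```

```text
t 16.5 tcp [530.3   1.9 188.9] shift [   0.7    1.4 -118.6] rot [ 0.001 -0.003 -0.   ] F [-0.47  0.38 -0.21] M [ 0.05 -0.03 -0.01] w 79.2 j [ 21.   9. -21.  -0. -61. -23.]
```

View pics/end.png

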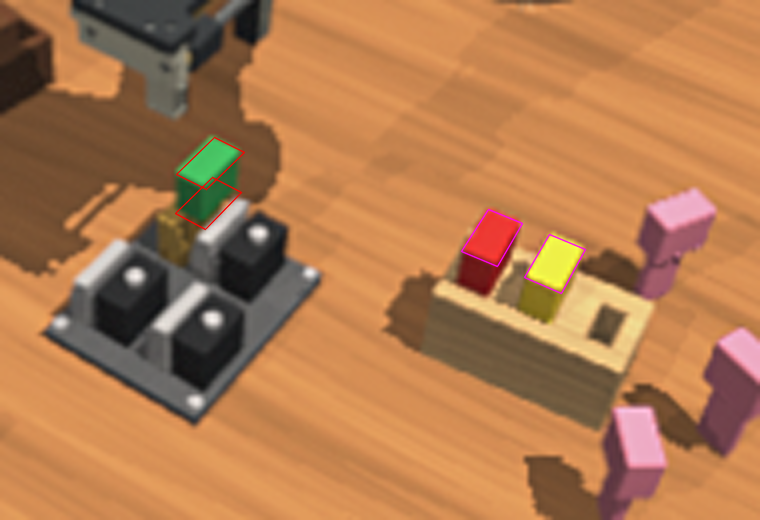

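Green stands upright at the home outline, with its top at about (210,160). Red (491,238) and yellow (555,263) are unmoved in the rack.

```bash
python3 -c "
from plant import r
print(r.close_job())"
```

```text
the job is handed in; nothing more can be done
None
```

The green (thinnest) leaf is the one that binds. I left it standing in the gap, pushed fully home and let go, and handed the job in at about 16.6 s. The yellow and red leaves were never touched and still hang in the rack.

- **Evidence that green binds:** After being let go and taken again it dragged 7.7 N and then 8.3 N drawn up. Released 10 mm above home, it stayed up.
- **Last checks:** The floor was felt at the expected height (TCP z about 71 mm). The final picture shows green upright at its home outline to about a pixel, red and yellow on their starting outlines, and the gripper clear with no force reading.
- **What disagreed:**
  - My first image estimate of the gap, about 10 mm, pointed to yellow; the drag and the leaf staying up contradicted it.
  - The push-in force read only about 5–6 N, below the stated 8–20 N, though I read it only at the ends of moves.
  - One push against the floor reached 25.1 N, right at the "about 25 N" guide and under the 30 N limit.

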